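# Press the sleeve of a pipe joint home with a ratchet press

## Robot

A 6-joint arm with a two-finger parallel gripper is mounted at the origin on the work surface. World frame = base frame: x ahead of the robot, y to its left, z up, the work surface at z = 0. Lengths are in m, angles in rad, forces in N, time in s.
With the tool pointing down it reaches from about 0.35 to 0.775 m from the base axis. Payload 7.3 kg.
Tool frame: the origin (TCP) lies at the very end of the fingers, on their centre line; the grasp point (between the pads) lies robot.pinch_z behind it (robot.pinch_z is the distance from the TCP to the grasp point, in m); y points along the fingers, z is the direction in which the jaws open and shut, and the axes are right-handed (so a half turn about y gives the same grasp; the last joint's range is limited). The gripper opens to 92 mm and grips with 3 to 60 N. Pads are 19 mm wide; open, the fingers measure 130 mm over their backs; the gripper's body (75 mm by 190 mm) begins 47 mm behind the grasp point.
Start: joints at [1.066, 0.342, 1.524, -0, 1.275, -0.146], TCP at [0.184, 0.492, 0.227] pointing down, gripper open.
Joint ranges: [-2.53, 2.53], [-0.77, 2.02], [0.04, 2.7], [-1, 4.14], [0.28, 2.66], [-3.11, 3.11]. Speed limits (rad/s): [2.57, 2.57, 3.14, 3.14, 3.14, 3.14].

## Interface

Orientations are given as [roll, pitch, yaw] about the fixed x, y, z axes, in that order (R = Rz(yaw) Ry(pitch) Rx(roll)).
In Python, from cell import status, viewer, robot gives the robot as it stands. The module is installed in compiled form; this text tells all that it offers.
- The arm moves only by the shell command python3 -m pendant 'ROWS' [FORCE]. ROWS is JSON, a list that holds one entry, the list of rows, each a list of 7 numbers: the shift along the tool's x, y, z in cm, then the turn, a rotation vector about the tool's x, y, z in rad, then the finger opening in cm, from 0 to 9.18. A call has 1 to 20 rows; each row is the pose to reach, as a shift and turn from the pose commanded when the call began, along the tool's axes at that moment; what a row does not reach only later rows make up. A row lasts 1/10 s, in which the tool goes at most 50 mm and 8.59 degrees, less where a joint would pass 70% of its speed; a pose out of reach is approached as far as the arm can. A call with a gripper value outside its range is refused whole. The fingers move at their own pace and stop on an object; FORCE is the grip in N (left out, the last holds). Time passes only in rows, so rows that repeat a pose let the fingers close. It gives the time, the measured TCP pose, the force and the opening at its end, in the units of the state.
- status.observe(): the state, without advancing time (a new reading comes with each control period).
- viewer.read_camera(name): name is "scene" or "side" or "wrist"; returns a dict with "image" (384x512x3 uint8, red, green, blue), "range_z" (384x512 float32, m along the optical axis (not along the pixel's ray), 0 where there is no reading), "fx", "fy", "cx", "cy" (pixels), "camera_from_world" (4x4, takes a point from world to camera coordinates). Camera axes: x right, y up, looking along -z (the intrinsics and any distortion apply to the point x, -y, -z); pixel columns grow to the right and rows downward; lengths in m; the calibration is good to about 2 mm. A picture is of the moment at which its call begins.
- robot.hand_in(): hands the job in, once; it reports no verdict.
The state is a dict: "time": time; "qpos": joint angles; "qvel": joint speeds; "joint_efforts": joint torques, N m; "tool_pos": TCP position; "tool_rot": TCP orientation; "contact_force": force on the tool from outside, world axes, zero at the start; "torque": the same for the moment, N m; "opening": finger opening in m.
Only numpy, scipy, OpenCV 4.12 (cv2) and the standard library are available. Lean on these libraries where they do the work, as an engineer would, in place of code of your own. Each camera call takes 0.05 s, during which the arm holds its last target. There are 200 camera calls.

## Task

Lay the brass elbow with the white pipe and the loose blue sleeve into the red ratchet press, the elbow's neck down in the fixed yoke and the pipe down in the moving jaw behind the sleeve, and let go of it. Then hold the black handle and pump it in short strokes, one click of the ratchet each, until the sleeve is hard home against the brass collar and the handle goes firm; stop there, because leaning on it harder cracks the joint. Move the jaw only with the handle, take your hand away at the end, and leave the other things on the worktop where they are.

Things in the scene. Friction and masses are not known exactly. Their poses are not given: they have to be found in the camera images.
- press: Red bench press for pipe sleeves, bolted down, base plate 125 x 300 x 10 mm. Origin on the worktop under the pressing axis; y is the pressing direction, x points away from the handle side, z up. The pressing axis lies at x = 0, 95 mm up. The moving jaw is on the -y side, the fixed yoke on the +y side; between them the space above 60 mm is free. The press stands turned by -0.12 to 0.3 rad.
- yoke_face (a point): Point on the pressing axis at the face of the fixed steel yoke that looks to the jaw (-y), 35 mm from the press's origin; axes as the press. The yoke is an upright plate, 56 mm wide, 8 mm thick towards +y; slot 20.5 mm wide, open at the top, floor 9 mm below the axis, flared mouth 34 mm wide, 28 mm above the axis. A red block behind it carries the elbow level.
- jaw: Moving steel jaw on a toothed bar (pitch 7 mm) sliding along the press's y with 6 N of friction; a catch stops it going back. Origin as the press's when fully back, moving along +y with it. Upright plate 56 mm wide, 8 mm thick, slot 22.5 mm wide, open at the top, floor 10 mm below the axis, flared mouth like the yoke's. Drive it only with the handle.
- jaw_face (a point): Point on the pressing axis at the face of the moving jaw that looks to the yoke (+y) and pushes the sleeve; axes as the press. It starts 52 to 62 mm from the yoke face; 26 mm are left when the sleeve is home and the collar bears on the yoke.
- lever (a joint): Handle angle in rad, 0 to 0.22, stops at both ends; starts anywhere. Growing is the working stroke: the handle turns counter-clockwise seen from above, its grip moving to the press's -y and the jaw to +y. The return is free, without spring. A full stroke and back advances the bar one tooth, 7 mm; at its start a stroke is idle until the pawl meets a tooth. Some 4 to 7 strokes are needed.
- lever_pivot (a point): Vertical pivot of the handle, 46 mm above the worktop; axes as the press. At angle q the handle points from here along the press's -x turned by q - 0.11 rad (counter-clockwise positive from above).
- lever_grip (a point): In the black rubber grip, 170 mm from the pivot, 46 mm up; x along the handle to the pivot. Grip 20 mm wide, 22 high, 111 to 209 mm from the pivot. Effort here (force along the stroke + the hand's twist about z / 0.17 m; both count) is 4 times greater at the jaw: under 2 N free, 4 to 6 N while the sleeve slides, then 2 N more per mm. Firm is 14 to 20 N; 11 N is too slack, 24 N cracks the joint.
- elbow: To be pressed, 0.25 kg, lying flat, axis 15 mm up. Origin on the pipe axis at the collar face that bears on the yoke; y along the pipe to the elbow, x along the threaded leg. Along y in mm: white pipe 20 dia. -121 to -6; brass collar 30 dia. -6 to 0; neck 18 dia. 0 to 14; elbow 30 dia. 14 to 44; leg 30 dia. to x = 36. In the press: same way up, y alike, origin 0 to 6 mm short of the yoke face.
- sleeve: Blue sleeve on the elbow's pipe, 30 mm dia., 20 mm long; origin at its centre, axes as the elbow. It starts 5 to 12 mm short of the collar and slides along the pipe with 20 N of friction. Home against the collar its centre is at y = -16 mm in the elbow's frame. It is a good place to grip, near the balance, with room for the fingers between jaw and yoke.
- popup_waste: Black pop-up basin plug standing on its 62 mm wide head, 62 mm high; origin at its underside. Leave alone.
- thread_tape: White ring of thread tape, 54 mm wide, 19 mm high; origin at its underside. Leave alone.
- coupling: Upright brass coupling, 34 mm wide, 50 mm high; origin at its underside. Leave alone.
- wrench: Steel wrench 190 mm long, lying along its x axis. Leave alone.
- cleaner: White cleaner bottle, 60 mm wide, 170 mm high; origin at its underside. Leave alone.
- tumbler: Blue ceramic tumbler, 72 mm wide, 90 mm high; origin at its underside. Leave alone.

How it is judged:
On the way, in this order (a step that is already met when the one before it is completed fails the run):
1. the joint lies down in the fixed yoke and the moving jaw, let go (x of elbow in the frame of yoke_face between -0.003 and 0.003 m and y of elbow in the frame of yoke_face between -0.009 and 0.002 m and z of elbow in the frame of yoke_face between -0.003 and 0.003 m and angle between the y axis of elbow and the y axis of press, either way round below 0.06 rad and contact force between the fingers and elbow below 0.5 N), for 0.2 s.
2. the jaw, driven by the ratchet, has come up to the sleeve and pushes it (contact force between jaw and sleeve above 15 N), for 0.1 s.
3. the sleeve is home against the collar and pressed tight: more than 45 N at the jaw (y of sleeve in the frame of elbow above -0.0175 m and contact force between jaw and sleeve above 45 N), for 0.1 s.
At the end, for the whole second after the job is handed in: The sleeve is home against the collar (within 1.5 mm), the joint lies in the yoke and the jaw (within 3 mm sideways and in height, at most 9 mm short of the yoke face), at rest (x of elbow in the frame of yoke_face between -0.003 and 0.003 m and y of elbow in the frame of yoke_face between -0.009 and 0.002 m and z of elbow in the frame of yoke_face between -0.003 and 0.003 m and angle between the y axis of elbow and the y axis of press, either way round below 0.06 rad and y of sleeve in the frame of elbow above -0.0175 m and linear speed of elbow below 0.01 m/s); the robot touches nothing.
It fails at once if the joint is over-pressed: more than 100 N from the jaw on the sleeve (contact force between jaw and sleeve above 100 N).
It fails at once if the jaw is pushed by the hand or the arm (more than 8 N) instead of by the handle (contact force between any of the fingers, the arm and jaw above 8 N).
It fails at once if another thing on the worktop is moved by more than 20 mm (distance of any of popup_waste, thread_tape, coupling, wrench, cleaner, tumbler from where it was at the start of the episode above 0.02 m).
It also fails if it takes over 64 s, if anything falls off the work surface, if the arm or the gripper's body presses on something with over 40 N, if the wrist force passes 120 N, or if a joint passes its speed limit or range.

## Working session

There is one attempt and no reset: what is moved stays moved. The work goes in short steps, Python scripts to look and compute and a shell command to move; the robot and the scene stay as the last step left them, time stands still between calls to the robot, and variables do not carry over. Pictures are saved under pics/ and viewed, about 8 in all and at most 12, crops included, and the job is handed in when it is done.

```bash
mkdir -p pics; cat > h.py <<'E'
import numpy as np, cv2, pickle
from cell import status, viewer, robot
from scipy.spatial.transform import Rotation as R
def cam(n):
    c=viewer.read_camera(n); pickle.dump(c,open(f'pics/{n}.pkl','wb')); return c
def save(c,fn,box=None,s=1):
    im=c['image'][...,::-1]
    if box: im=im[box[1]:box[3],box[0]:box[2]]
    cv2.imwrite('pics/'+fn,cv2.resize(im,None,fx=s,fy=s,interpolation=cv2.INTER_CUBIC))
def cloud(c):
    z=c['range_z']; v,u=np.mgrid[:z.shape[0],:z.shape[1]]
    P=np.stack([(u-c['cx'])/c['fx']*z,-(v-c['cy'])/c['fy']*z,-z,np.ones_like(z)],-1)
    W=P@np.linalg.inv(c['camera_from_world']).T
    return W[...,:3], z>0
def proj(c,p):
    q=c['camera_from_world']@np.append(p,1); return c['cx']+c['fx']*q[0]/-q[2], c['cy']+c['fy']*q[1]/q[2]
def tool():
    s=status.observe(); return np.array(s['tool_pos']), R.from_euler('xyz',s['tool_rot']).as_matrix(), s
E
python3 - <<'E'
from h import *
a=cam('scene');b=cam('side');w=cam('wrist')
save(a,'scene0.png',s=1.5);save(b,'side0.png',s=1.5)
p,r,s=tool();print(s,r,robot.pinch_z)
for c in(a,b,w):print(c['fx'],c['fy'],c['cx'],c['cy'],np.linalg.inv(c['camera_from_world']).round(3).tolist(),[k for k in c])
E
```

```text
{'time': 0.15, 'qpos': array([ 1.06598959e+00,  3.42536930e-01,  1.52476222e+00,  3.10049824e-06,
        1.27540411e+00, -1.46038642e-01]), 'qvel': array([-0.00055943, -0.00072483, -0.00408214, -0.00026769, -0.00029635,
        0.0010442 ]), 'joint_efforts': array([ 1.52283999e-03, -4.31466222e+01, -2.44356126e+01,  7.17408280e-02,
        5.37349354e-02, -1.25127476e-04]), 'tool_pos': array([0.18419386, 0.49131744, 0.22623033]), 'tool_rot': array([-1.57189468e+00,  1.64548548e-04, -3.58769086e-01]), 'contact_force': array([0.69687947, 0.1420241 , 0.1037848 ]), 'torque': array([ 0.02502507, -0.02435262,  0.00535833]), 'opening': 0.09207846421501721} [[ 9.36329721e-01 -5.39725872e-04  3.51121577e-01]
 [-3.51121953e-01 -9.70639765e-04  9.36329233e-01]
 [-1.64548547e-04 -9.99999383e-01 -1.09834846e-03]] 0.0188
409.215265711297 409.215265711297 256.2539297248934 193.27798097080822 [[0.881, -0.342, 0.326, 0.913], [0.473, 0.654, -0.59, -0.602], [-0.011, 0.674, 0.738, 0.887], [0.0, 0.0, 0.0, 1.0]] ['image', 'range_z', 'fx', 'fy', 'cx', 'cy', 'camera_from_world']
411.66200500533205 411.66200500533205 249.8801796175537 189.57931108794847 [[-0.997, 0.028, -0.068, 0.473], [-0.07, -0.635, 0.769, 0.899], [-0.022, 0.772, 0.636, 0.823], [0.0, 0.0, 0.0, 1.0]] ['image', 'range_z', 'fx', 'fy', 'cx', 'cy', 'camera_from_world']
297.2473448653135 297.2473448653135 253.0218784440147 189.45423187179526 [[0.351, -0.903, -0.247, 0.118], [0.937, 0.338, 0.094, 0.515], [-0.002, -0.265, 0.964, 0.386], [0.0, 0.0, 0.0, 1.0]] ['image', 'range_z', 'fx', 'fy', 'cx', 'cy', 'camera_from_world']
```

View pics/scene0.png

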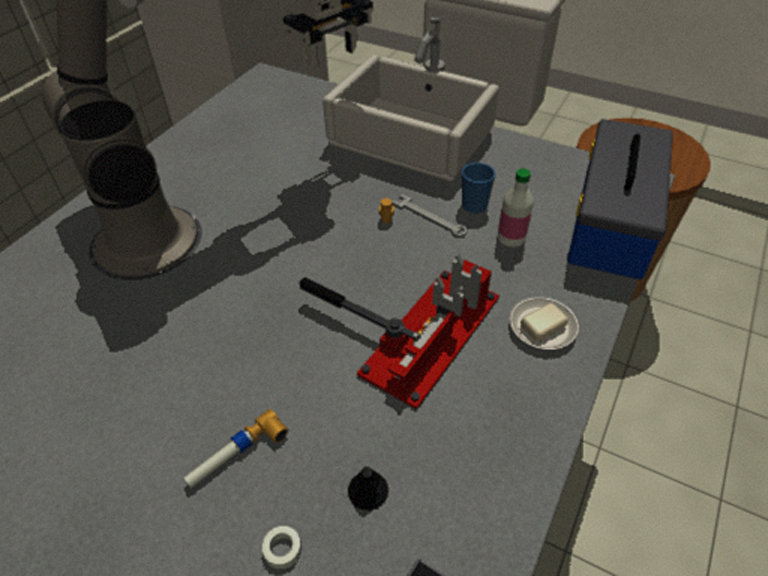

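View pics/side0.png

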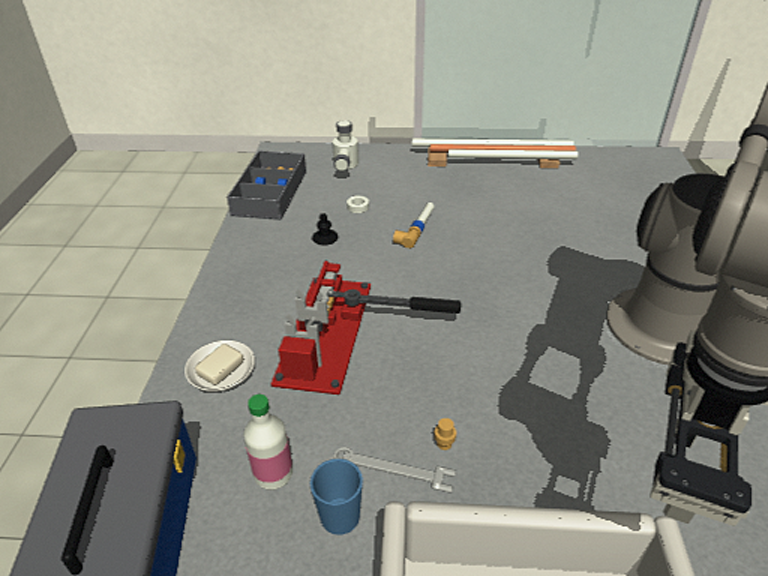

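The elbow lies in the scene view at about (185–285, 410–490), with its sleeve at (241,440). The press runs from (360,370) to (495,270), with the jaw at (450,300), the yoke at (467,280) and the grip at (320,290). Next I segment by colour and depth.

```bash
python3 - <<'E'
from h import *
L=lambda n:pickle.load(open(f'pics/{n}.pkl','rb'))
for n in('scene','side'):
    c=L(n);W,ok=cloud(c);hsv=cv2.cvtColor(c['image'],cv2.COLOR_RGB2HSV);H,S,V=[hsv[...,i].astype(int) for i in range(3)]
    near=ok&(W[...,2]>-.02)&(W[...,2]<.2)
    red=near&((H<5)|(H>174))&(S>150)&(V>60)
    P=W[red];print(n,'red',len(P),P.min(0).round(3),P.max(0).round(3))
    base=P[(P[:,2]<.016)&(P[:,2]>0)]
    rc=cv2.minAreaRect((base[:,:2]*1000).astype(np.float32));print('base rect mm',rc)
    tab=near&(S<40)&(abs(W[...,2])<.01);print('table z',np.median(W[tab][:,2]))
    blue=near&(H>105)&(H<128)&(S>140)&(W[...,0]>.3)&(W[...,1]<-.05)&(W[...,2]<.06)
    nb,lab,st,ce=cv2.connectedComponentsWithStats(blue.astype(np.uint8))
    for i in range(1,nb):
        if st[i,4]>25:
            Q=W[lab==i];print('blue',st[i],Q.mean(0).round(4),Q.max(0).round(4),Q.min(0).round(4))
    br=near&(H>10)&(H<25)&(S>140)&(W[...,2]>.003)
    nb,lab,st,ce=cv2.connectedComponentsWithStats(br.astype(np.uint8))
    for i in range(1,nb):
        if st[i,4]>40:
            Q=W[lab==i];print('brass',st[i],Q.mean(0).round(4),np.percentile(Q[:,2],98).round(4))
    wh=near&(S<50)&(V>140)&(W[...,2]>.005)&(W[...,2]<.04)
    nb,lab,st,ce=cv2.connectedComponentsWithStats(wh.astype(np.uint8))
    for i in range(1,nb):
        if st[i,4]>60:
            Q=W[lab==i];l=cv2.fitLine(Q[:,:2].astype(np.float32),cv2.DIST_L2,0,.01,.01).ravel();print('white',st[i],Q.mean(0).round(4),l.round(4),np.percentile(Q[:,2],98).round(4))
    blk=near&(V<45)&(W[...,2]>.035)&(W[...,2]<.075)
    nb,lab,st,ce=cv2.connectedComponentsWithStats(blk.astype(np.uint8))
    for i in range(1,nb):
        if st[i,4]>60:
            Q=W[lab==i];l=cv2.fitLine(Q[:,:2].astype(np.float32),cv2.DIST_L2,0,.01,.01).ravel();print('black',st[i],Q.mean(0).round(4),l.round(4),np.percentile(Q[:,2],98).round(4))
    hi=near&(W[...,2]>.1)&(abs(W[...,0]-.55)<.15)&(abs(W[...,1]-.05)<.2)
    nb,lab,st,ce=cv2.connectedComponentsWithStats(hi.astype(np.uint8))
    for i in range(1,nb):
        if st[i,4]>15:
            Q=W[lab==i];print('hi',st[i],Q.mean(0).round(4),Q.max(0).round(3))
E
```

```text
scene red 1880 [ 0.573 -0.105 -0.002] [0.725 0.345 0.122]
base rect mm ((647.5120849609375, 48.790382385253906), (299.6851806640625, 128.22694396972656), 84.19026184082031)
table z -0.0007438394092503797
blue [154 287  14  15 105] [ 0.4845 -0.2952  0.0244] [ 0.4971 -0.2806  0.0327] [ 0.4555 -0.3081 -0.0016]
brass [253 132  10  16 116] [0.4286 0.2879 0.0338] 0.0508
brass [163 273  28  22 301] [ 0.5042 -0.2563  0.0253] 0.0312
white [358 199  28  34 156] [0.859  0.1522 0.0115] [ 0.0497 -0.9988  0.859   0.1522] 0.0202
white [340 200  20  30 127] [0.7837 0.1499 0.0106] [ 0.1628 -0.9867  0.7837  0.1499] 0.0198
white [351 208  21  13 128] [0.8178 0.1456 0.0316] [0.9557 0.2942 0.8178 0.1456] 0.0347
white [123 295  34  27 200] [ 0.4633 -0.3462  0.0232] [ 0.3111  0.9504  0.4633 -0.3462] 0.0265
white [175 351  25  25 299] [ 0.628  -0.3975  0.0184] [ 0.5695  0.822   0.628  -0.3975] 0.0215
black [ 68 140  50  28 382] [ 0.0489 -0.0228  0.0553] [ 0.6224  0.7827  0.0489 -0.0228] 0.0745
black [200 185  80  42 404] [0.4931 0.0029 0.0513] [ 0.9947 -0.103   0.4931  0.0029] 0.0584
black [270 211  33  44 
[... 1814 characters left out ...]
37] [0.8249 0.1581 0.0162] [ 0.9998 -0.0187  0.8249  0.1581] 0.033
white [222 298  82  30 493] [0.4913 0.3503 0.0072] [ 0.9747 -0.2236  0.4913  0.3503] 0.01
white [170 316  23  10  92] [0.6806 0.3904 0.0133] [0.9779 0.2092 0.6806 0.3904] 0.0217
white [ 270  369  150   15 1436] [0.3562 0.5046 0.025 ] [0.9998 0.0216 0.3562 0.5046] 0.0393
black [273 198  34  11 275] [0.439  0.0203 0.0506] [ 0.9956 -0.0937  0.439   0.0203] 0.059
hi [196 193   8   9  41] [0.6816 0.077  0.1108] [0.691 0.082 0.124]
hi [210 194   8   9  36] [0.643  0.0812 0.1098] [0.653 0.086 0.125]
hi [189 209   8  10  49] [0.6882 0.1425 0.1106] [0.698 0.146 0.125]
hi [204 211   8  10  42] [0.6506 0.1467 0.1093] [0.659 0.152 0.125]
```

```bash
python3 -m pendant '[[[35.8,0,-28.3,0,0.7,0,9],[35.8,0,-28.3,0,0.7,0,9],[35.8,0,-28.3,0,0.7,0,9],[35.8,0,-28.3,0,0.7,0,9],[35.8,0,-28.3,0,0.7,0,9],[35.8,0,-28.3,0,0.7,0,9],[35.8,0,-28.3,0,0.7,0,9],[35.8,0,-28.3,0,0.7,0,9],[35.8,0,-28.3,0,0.7,0,9],[55.1,4,-62.9,0,1.526,0,7],[55.1,4,-62.9,0,1.526,0,7],[55.1,4,-62.9,0,1.526,0,7],[55.1,4,-62.9,0,1.526,0,7],[55.1,4,-62.9,0,1.526,0,7],[55.1,4,-62.9,0,1.526,0,7],[55.1,4,-62.9,0,1.526,0,7],[55.1,4,-62.9,0,1.526,0,7],[55.1,4,-62.9,0,1.526,0,7],[55.1,4,-62.9,0,1.526,0,7],[55.1,4,-62.9,0,1.526,0,7]]]' 20
python3 - <<'E'
from h import *
c=cam('wrist');W,ok=cloud(c);save(c,'w1.png',s=1.3)
p,r,s=tool();print(p,r.round(4).tolist(),s['qpos'])
hsv=cv2.cvtColor(c['image'],cv2.COLOR_RGB2HSV);H,S,V=[hsv[...,i].astype(int) for i in range(3)]
near=ok&(W[...,2]>.004)&(W[...,2]<.045)&(abs(W[...,0]-.48)<.15)&(abs(W[...,1]+.29)<.15)
for n,m in(('blue',(H>105)&(H<128)&(S>140)),('white',(S<60)&(V>120)),('brass',(H>10)&(H<25)&(S>140))):
    Q=W[near&m];print(n,len(Q))
    if len(Q)>20:
        l=cv2.fitLine(Q[:,:2].astype(np.float32),cv2.DIST_L2,0,.01,.01).ravel()
        rc=cv2.minAreaRect((Q[Q[:,2]>.008][:,:2]*1000).astype(np.float32));print(Q.mean(0).round(4),l.round(4),np.percentile(Q[:,2],98).round(4),rc)
E
```

```text
time: 2.15
tool_pos: [0.4791, -0.2896, 0.1865]
tool_rot: [-1.572, 0.001, -1.884]
contact_force: [0.1, 0.8, 0.4]
opening: 0.07
[ 0.47931112 -0.2893238   0.18681117] [[-0.3077, -0.0002, 0.9515], [-0.9515, 0.0007, -0.3077], [-0.0006, -1.0, -0.0004]] [-6.80219008e-01  4.39403977e-01  1.48808773e+00  4.65107104e-04
  1.21472915e+00 -3.67606587e-01]
blue 475
[ 0.4786 -0.2939  0.0282] [ 0.9573 -0.2891  0.4786 -0.2939] 0.0323 ((478.2584533691406, -294.5820007324219), (20.29694366455078, 28.324474334716797), 72.12614440917969)
white 1647
[ 0.5099 -0.3441  0.0214] [ 0.944  -0.33    0.5099 -0.3441] 0.0274 ((520.8558349609375, -353.7062683105469), (151.18295288085938, 175.99313354492188), 36.92770004272461)
brass 1241
[ 0.4976 -0.2548  0.0277] [ 0.8276  0.5613  0.4976 -0.2548] 0.0323 ((500.9856262207031, -258.6649475097656), (49.5743293762207, 49.98965835571289), 73.04341125488281)
```

View pics/w1.png

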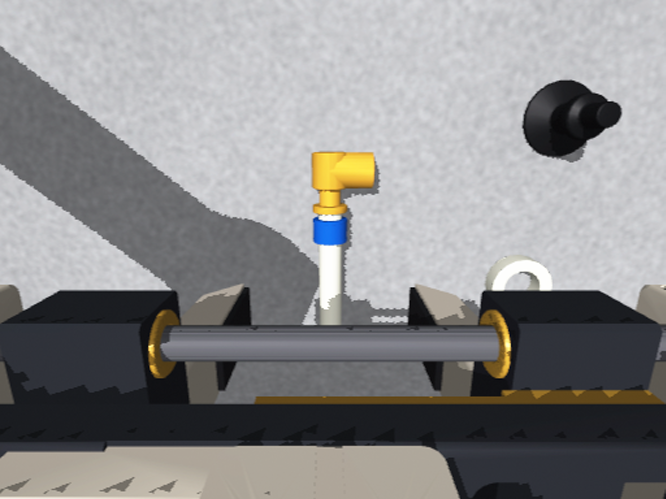

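The sleeve (crop 330,231) is centred under the gripper at (.478, −.294), axis yaw about −0.312, and both directions are clear. I descend and grip.

```bash
python3 -m pendant '[[[0.5,6,0.05,0,0,0,6],[0.5,12,0.05,0,0,0,6],[0.5,16,0.05,0,0,0,6],[0.5,18.3,0.05,0,0,0,6],[0.5,18.3,0.05,0,0,0,6],[0.5,18.3,0.05,0,0,0,2],[0.5,18.3,0.05,0,0,0,2],[0.5,18.3,0.05,0,0,0,2],[0.5,18.3,0.05,0,0,0,2],[0.5,18.3,0.05,0,0,0,2],[0.5,18.3,0.05,0,0,0,2],[0.5,18.3,0.05,0,0,0,2]]]' 40
```

```text
time: 3.4
tool_pos: [0.4784, -0.2956, 0.004]
tool_rot: [-1.571, 0.0, -1.885]
contact_force: [0.5, 1.8, 3.8]
opening: 0.0283
```

```bash
python3 -m pendant '[[[0,-2,0,0,0,0,2],[0,-6,0,0,0,0,2],[0,-11,0,0,0,0,2],[0,-16,0,0,0,0,2],[-4,-17,0.5,0,-0.02,0,2],[-8,-17,1,0,-0.05,0,2],[-12,-17,1.5,0,-0.08,0,2],[-16.5,-17,2,0,-0.11,0,2],[-21,-17,2.5,0,-0.13,0,2],[-25.5,-17,3,0,-0.16,0,2],[-30,-17,3.6,0,-0.18,0,2],[-34,-17,4.1,0,-0.2,0,2],[-38,-17,4.6,0,-0.207,0,2],[-41.5,-17,5,0,-0.207,0,2],[-43.5,-17,5.2,0,-0.207,0,2],[-44.6,-17,5.3,0,-0.207,0,2],[-44.6,-17,5.3,0,-0.207,0,2],[-44.6,-17,5.3,0,-0.207,0,2]]]'
cat > press.py <<'E'
from h import *
import sys
c=cam(sys.argv[1]);save(c,sys.argv[2],s=1.3)
W,ok=cloud(c);p,r,s=tool();print(p,r.round(4).tolist(),s['opening'],s['contact_force'])
u=np.array([np.cos(-.105),np.sin(-.105)]);n=np.array([-u[1],u[0]])
L=(W[...,:2]-[.670,.138]);X=L@u;Y=L@n;Z=W[...,2]
hsv=cv2.cvtColor(c['image'],cv2.COLOR_RGB2HSV);S=hsv[...,1]
m=ok&(abs(X)<.04)&(Y>-.1)&(Y<.03)&(Z>.09)&(Z<.14)&(S<70)
nb,lab,st,ce=cv2.connectedComponentsWithStats(m.astype(np.uint8))
for i in range(1,nb):
    if st[i,4]>40:
        k=lab==i;print('steel',st[i],*[np.percentile(q[k],[2,50,98]).round(4) for q in(X,Y,Z)])
H=hsv[...,0];V=hsv[...,2]
for nm,mm in(('blue',(H>105)&(H<128)&(S>140)),('brass',(H>10)&(H<25)&(S>140)&(V>90)),('white',(S<60)&(V>110))):
    k=ok&mm&(abs(X)<.06)&(Y>-.16)&(Y<.08)&(Z>.085)&(Z<.25)
    if nm=='white':k&=(Y<-.05)&(abs(X)<.014)
    if k.sum()>20:
        print(nm,k.sum(),*[np.percentile(q[k],[1,50,99]).round(4) for q in(X,Y,Z)],'rect',cv2.minAreaRect(np.stack([X[k],Y[k]],1).astype(np.float32)*1000))
E
python3 press.py wrist w2.png
```

```text
time: 5.2
tool_pos: [0.6661, 0.1111, 0.1732]
tool_rot: [-1.572, -0.001, -1.678]
contact_force: [-0.1, -0.9, -2.4]
opening: 0.029
[0.6661126  0.11072308 0.17351796] [[-0.1079, -0.0008, 0.9942], [-0.9942, -0.0005, -0.1079], [0.0006, -1.0, -0.0007]] 0.028361700589639306 [ 0.05451331 -0.34030771 -1.99356194]
steel [218 154   5  18  70] [-0.028  -0.0252 -0.0229] [-0.0013  0.004   0.0064] [0.0947 0.1159 0.1259]
blue 1304 [-0.0155 -0.0009  0.0133] [-0.0277 -0.0194 -0.0159] [0.1808 0.1972 0.2012] rect ((-1.3433475494384766, -22.361909866333008), (31.144540786743164, 13.75076961517334), 0.08519192785024643)
brass 6566 [-0.0154  0.0019  0.0329] [-0.0093  0.019   0.0393] [0.1847 0.1975 0.2009] rect ((4.255710601806641, 14.753998756408691), (59.97089767456055, 49.78572463989258), 0.7379419803619385)
white 559 [-0.0101 -0.001   0.0084] [-0.0625 -0.055  -0.0501] [0.1871 0.1946 0.197 ] rect ((-0.8608818054199219, -56.95393753051758), (18.569368362426758, 13.918835639953613), 0.1218799352645874)
```

View pics/w2.png

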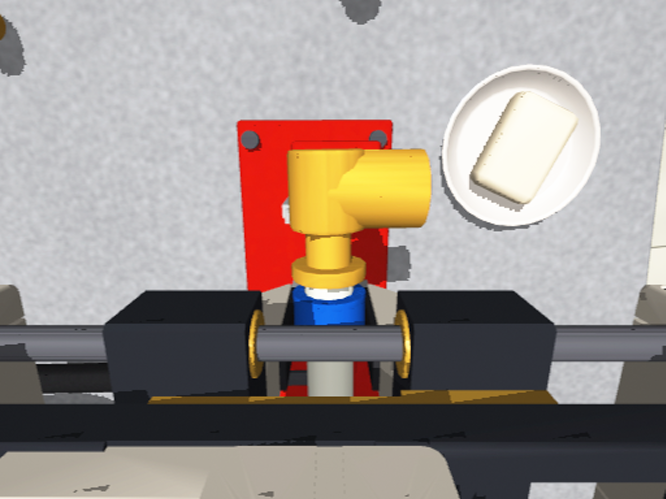

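The elbow is held aligned, with its collar about 4 mm short of the yoke face and about 1 mm off sideways. I descend into the slots.

```bash
python3 -m pendant '[[[0,2,0.1,0,0,0,2],[0,4,0.1,0,0,0,2],[0,6,0.1,0,0,0,2],[0,7,0.1,0,0,0,2],[0,7.6,0.1,0,0,0,2],[0,8,0.1,0,0,0,2],[0,8,0.1,0,0,0,2]]]'; python3 -m pendant '[[[0,0.3,0,0,0,0,2],[0,0.6,0,0,0,0,2],[0,0.8,0,0,0,0,2],[0,0.8,0,0,0,0,2]]]'
```

```text
time: 5.95
tool_pos: [0.667, 0.1117, 0.0937]
tool_rot: [-1.572, -0.0, -1.678]
contact_force: [-2.6, 0.1, -2.9]
opening: 0.0286
time: 6.35
tool_pos: [0.6676, 0.1121, 0.0856]
tool_rot: [-1.57, 0.0, -1.678]
contact_force: [-2.4, 0.5, -1.8]
opening: 0.0283
```

```bash
python3 -m pendant '[[[0,0.15,0,0,0,0,2],[0,0.25,0,0,0,0,2],[0,0.25,0,0,0,0,2]]]'; python3 press.py scene s2.png;  python3 press.py side d2.png; python3 - <<'E'
from h import *
a=cv2.imread('pics/s2.png');b=cv2.imread('pics/d2.png')
cv2.imwrite('pics/sd2.png',np.hstack([cv2.resize(a[180:380,320:520],(400,400)),cv2.resize(b[200:400,180:380],(400,400))]))
E
```

```text
time: 6.65
tool_pos: [0.6677, 0.112, 0.0841]
tool_rot: [-1.57, 0.0, -1.678]
contact_force: [-4.2, 0.6, 4.1]
opening: 0.0286
[0.6677142  0.11199685 0.08405031] [[-0.1068, 0.001, 0.9943], [-0.9943, 0.0002, -0.1068], [-0.0003, -1.0, 0.001]] 0.028592420012058854 [-3.29668051  0.56204106  4.05803892]
steel [294 175  12  14  77] [-0.0298 -0.0191 -0.0118] [-0.0386 -0.0358 -0.0045] [0.0919 0.1145 0.1364]
steel [289 184  32  22 317] [-0.0234  0.0087  0.034 ] [-0.0976 -0.0635 -0.0203] [0.0919 0.1031 0.124 ]
blue 64 [-0.0317 -0.0002  0.0496] [-0.0634 -0.0298 -0.0062] [0.0962 0.108  0.2089] rect ((8.486583709716797, -34.29739761352539), (58.975528717041016, 88.35476684570312), 88.48167419433594)
[0.66769105 0.1120155  0.08403613] [[-0.1068, 0.001, 0.9943], [-0.9943, 0.0002, -0.1068], [-0.0003, -1.0, 0.0009]] 0.028461875030971646 [-4.63798736 -0.02468958  4.49788035]
steel [189 200  29  23 311] [-0.0316  0.0076  0.0301] [-0.0585 -0.014   0.0104] [0.0913 0.1079 0.1327]
blue 55 [-0.0353 -0.0007  0.0127] [-0.0341 -0.0196 -0.012 ] [0.1017 0.1069 0.1928] rect ((-14.464357376098633, -24.055908203125), (56.68319320678711, 20.223007202148438), 7.725355625152588)
brass 313 [-0.0335  0.0035  0.0339] [-0.0055  0.033   0.0443] [0.0861 0.1053 0.1776] rect ((-2.075725555419922, 19.296554565429688), (52.16824722290039, 85.7733383178711), 88.15970611572266)
```

View pics/sd2.png

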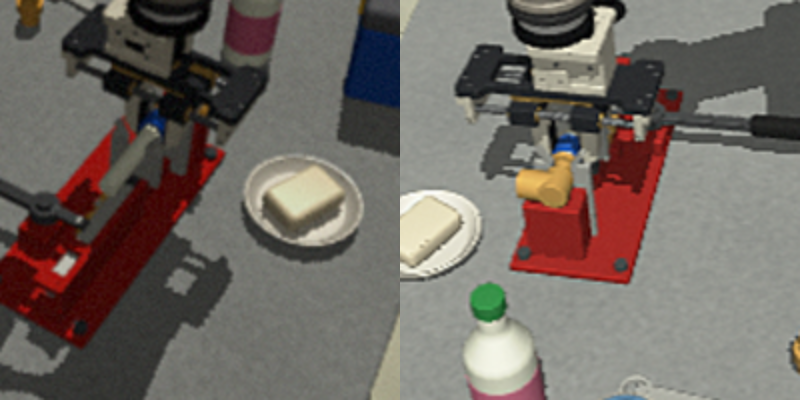

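The pipe sits in the jaw slot and the neck in the yoke, with the elbow on the red block. The vertical force has risen, so it is seated. I release, lift and check.

```bash
python3 -m pendant '[[[0,0,-0.03,0,0,0,6],[0,0,-0.03,0,0,0,6],[0,0,-0.03,0,0,0,6],[0,0,-0.03,0,0,0,6],[0,0,-0.03,0,0,0,6],[0,-2,0,0,0,0,6],[0,-5,0,0,0,0,6],[0,-9,0,0,0,0,6],[0,-14,0,0,0,0,6],[0,-14,0,0,0,0,6]]]';python3 press.py wrist w3.png
```

```text
time: 7.75
tool_pos: [0.6707, 0.1122, 0.2319]
tool_rot: [-1.556, 0.002, -1.678]
contact_force: [-0.1, 0.8, 0.5]
opening: 0.0599
[0.66941243 0.11208684 0.22800623] [[-0.1068, 0.0092, 0.9942], [-0.9943, 0.0006, -0.1068], [-0.0016, -1.0, 0.0091]] 0.06015458134702785 [-0.35740169 -0.2394537  -0.41847816]
steel [218 147  20  14 242] [-0.028  -0.0186 -0.0099] [-0.001   0.0043  0.0064] [0.0905 0.1144 0.1265]
steel [257 147  19  14 236] [0.0092 0.0179 0.0266] [-0.0013  0.0043  0.0065] [0.0917 0.1147 0.1268]
steel [239 166  19   6  93] [-0.0085  0.0005  0.0094] [-0.0153 -0.013  -0.0105] [0.0992 0.1053 0.1076]
steel [ 239  192   36   58 1317] [-0.0082  0.0033  0.0248] [-0.0979 -0.0629 -0.0387] [0.0956 0.1059 0.1248]
steel [220 209  18  20 291] [-0.0275 -0.0199 -0.011 ] [-0.067  -0.0601 -0.0591] [0.0911 0.1101 0.1261]
blue 595 [-0.0127  0.0005  0.0144] [-0.035  -0.0243 -0.0152] [0.0942 0.1098 0.1125] rect ((0.6256132125854492, -25.095783233642578), (28.3111629486084, 20.271244049072266), 0.5882012248039246)
brass 1729 [-0.0137  0.0036  0.036 ] [-0.0084  0.0199  0.0398] [0.0984 0.1087 0.1124] rect ((11.071197509765625, -13.640789031982422), (107.00655364990234, 50.5009880065918), 89.86503601074219)
white 927 [-0.0136  0.0003  0.0133] [-0.0996 -0.0704 -0.0503] [0.087  0.1058 0.1126] rect ((0.03330516815185547, -75.59831237792969), (51.06269073486328, 27.803997039794922), 89.79740905761719)
```

View pics/w3.png

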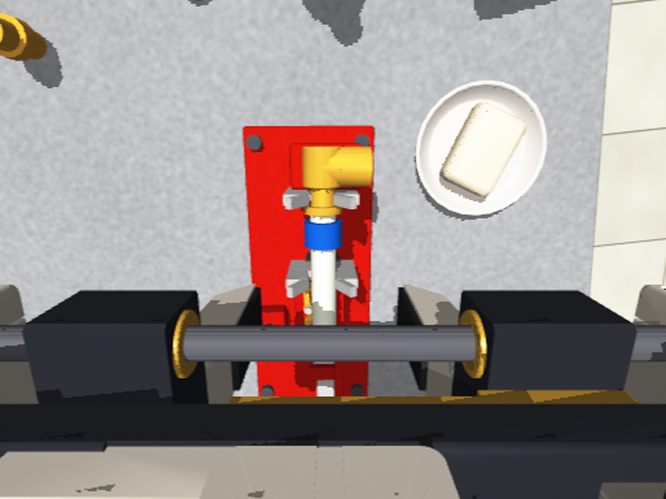

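The joint lies level in yoke and jaw (image 322,150–300), let go, with the collar 1–2 mm short of the yoke. Now over the handle.

```bash
python3 -m pendant '[[[2,0,-4,0,-0.15,0,5],[4,1,-8,0,-0.3,0,5],[6,2,-12,0,-0.45,0,5],[8,3,-16,0,-0.6,0,5],[10,4,-20,0,-0.75,0,5],[11.6,5,-22.8,0,-0.9,0,5],[11.6,6.5,-22.8,0,-1.05,0,5],[11.6,6.5,-22.8,0,-1.2,0,5],[11.6,6.5,-22.8,0,-1.35,0,5],[11.6,6.5,-22.8,0,-1.5,0,5],[11.6,6.5,-22.8,0,-1.57,0,5],[11.6,6.5,-22.8,0,-1.57,0,5],[11.6,6.5,-22.8,0,-1.57,0,5]]]'
cat > lev.py <<'E'
from h import *
import sys
p,r,s=tool();print(p,r.round(4).tolist(),s['opening'],s['contact_force'])
for n in sys.argv[1:]:
    c=cam(n);W,ok=cloud(c);hsv=cv2.cvtColor(c['image'],cv2.COLOR_RGB2HSV);V=hsv[...,2]
    k=ok&(V<75)&(W[...,2]>.04)&(W[...,2]<.07)&(abs(W[...,0]-.46)<.12)&(abs(W[...,1]-.015)<.05)
    nb,lab,st,ce=cv2.connectedComponentsWithStats(k.astype(np.uint8));i=1+st[1:,4].argmax();Q=W[lab==i]
    Q=Q[Q[:,2]>np.percentile(Q[:,2],60)-.006]
    l=cv2.fitLine(Q[:,:2].astype(np.float32),cv2.DIST_L2,0,.01,.01).ravel();print(n,len(Q),l.round(4),'slope ang',np.arctan2(-l[1],l[0]).round(4),Q.min(0).round(4),Q.max(0).round(4))
    for x in(.40,.43,.46):
        B=Q[abs(Q[:,0]-x)<.006]
        if len(B)>3: print(x,np.percentile(B[:,1],[3,97]).round(4),np.median(B[:,2]).round(4))
    save(c,f'lev_{n}.png',s=1.3)
E
python3 lev.py wrist scene side
```

```text
time: 9.1
tool_pos: [0.428, 0.0211, 0.1577]
tool_rot: [-1.571, 0.001, -0.11]
contact_force: [0.5, -0.7, 0.1]
opening: 0.05
[0.42798708 0.0210576  0.15769903] [[0.994, -0.001, 0.1097], [-0.1097, 0.0002, 0.994], [-0.001, -1.0, 0.0001]] 0.05002498196939908 [ 0.4988007  -0.69407248  0.09347711]
wrist 2002 [ 0.9966 -0.0819  0.4356  0.0119] slope ang 0.082 [ 0.3902 -0.0007  0.0525] [0.4893 0.024  0.0609]
0.4 [0.006  0.0233] 0.0582
0.43 [0.0033 0.021 ] 0.0584
0.46 [0.0011 0.0187] 0.0584
scene 362 [ 0.9981 -0.0624  0.4807  0.007 ] slope ang 0.0624 [ 0.3935 -0.0062  0.0467] [0.58   0.0227 0.0606]
0.4 [0.0048 0.0225] 0.0557
0.43 [0.004  0.0205] 0.0549
0.46 [0.0003 0.0183] 0.0559
side 319 [ 0.9947 -0.1027  0.4678  0.0154] slope ang 0.1029 [ 0.3928 -0.0035  0.0463] [0.5782 0.0303 0.0601]
0.4 [0.0098 0.0276] 0.0545
0.43 [0.0063 0.0258] 0.054
0.46 [0.0057 0.0241] 0.0553
```

View pics/lev_wrist.png

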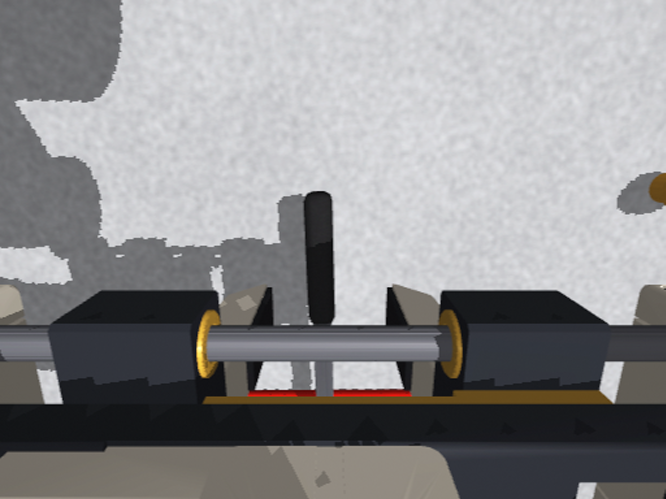

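```bash
python3 -m pendant '[[[0.3,4,-0.8,0,-0.028,0,5],[0.3,8,-0.8,0,-0.028,0,5],[0.3,11.5,-0.8,0,-0.028,0,5],[0.3,13,-0.8,0,-0.028,0,5],[0.3,13,-0.8,0,-0.028,0,1.5],[0.3,13,-0.8,0,-0.028,0,1.5],[0.3,13,-0.8,0,-0.028,0,1.5],[0.3,13,-0.8,0,-0.028,0,1.5],[0.3,13,-0.8,0,-0.028,0,1.5],[0.3,13,-0.8,0,-0.028,0,1.5]]]' 25; python3 - <<'E'
from h import *
p,r,s=tool();print(p,r.round(4).tolist(),s['torque'])
E
```

```text
time: 10.25
tool_pos: [0.4313, 0.0126, 0.0292]
tool_rot: [-1.571, -0.002, -0.08]
contact_force: [-1.0, -0.6, 7.2]
opening: 0.02
[0.43129486 0.01263386 0.02919023] [[0.9968, 0.0023, 0.0796], [-0.0796, -0.0003, 0.9968], [0.0023, -1.0, -0.0001]] [0.03065344 0.08668159 0.0668901 ]
```

```bash
python3 -m pendant '[[[0,-0.15,0.34,0,0.02,0,1.5],[0.01,-0.15,0.68,0,0.04,0,1.5],[0.03,-0.15,1.02,0,0.06,0,1.5],[0.05,-0.15,1.36,0,0.08,0,1.5],[0.09,-0.15,1.7,0,0.1,0,1.5],[0.1,-0.15,1.87,0,0.11,0,1.5],[0.1,-0.15,1.87,0,0.11,0,1.5]]]'
cat > eff.py <<'E'
from h import *
p,r,s=tool();F=np.array(s['contact_force']);T=np.array(s['torque'])
f=F@r[:,2];print('t',s['time'],'p',p.round(4),'yaw',round(float(s['tool_rot'][2]),4),'F tool',(r.T@F).round(2),'Tz',T[2].round(3),'effort',round(float(f+0),2),round(float(f-T[2]/.17),2))
E
python3 eff.py
```

```text
time: 10.95
tool_pos: [0.4338, 0.0314, 0.0293]
tool_rot: [-1.571, -0.001, -0.191]
contact_force: [5.4, -0.9, -13.3]
opening: 0.0195
t 10.95 p [0.4338 0.0314 0.0293] yaw -0.1908 F tool [ 5.48 13.32  0.13] Tz -0.051 effort 0.13 0.43
```

```bash
python3 -m pendant '[[[0,0.07,0,0,0,0,3],[0,0.07,0,0,0,0,3],[0,0.07,0,0,0,0,3],[0,0.07,0,0,0,0,1.5],[0,0.07,0,0,0,0,1.5],[0,0.07,0,0,0,0,1.5],[0,0.07,0,0,0,0,1.5]]]' 25; python3 eff.py;  python3 -m pendant '[[[0,0.07,0.17,0,0.01,0,1.5],[0.01,0.07,0.26,0,0.015,0,1.5],[0.01,0.07,0.26,0,0.015,0,1.5]]]' ; python3 eff.py
```

```text
time: 11.65
tool_pos: [0.433, 0.0313, 0.0292]
tool_rot: [-1.571, -0.0, -0.19]
contact_force: [-2.3, -0.6, 3.5]
opening: 0.0198
t 11.65 p [0.433  0.0313 0.0292] yaw -0.1898 F tool [-2.17 -3.54 -0.98] Tz -0.024 effort -0.98 -0.84
time: 11.95
tool_pos: [0.4335, 0.034, 0.0291]
tool_rot: [-1.571, -0.0, -0.205]
contact_force: [-3.8, 1.2, 12.6]
opening: 0.0199
t 11.95 p [0.4335 0.034  0.0291] yaw -0.2051 F tool [ -3.98 -12.59   0.35] Tz -0.082 effort 0.35 0.84
```

```bash
python3 -m pendant '[[[0.01,-0.08,-0.51,0,-0.03,0,1.5],[0.03,-0.08,-1.02,0,-0.06,0,1.5],[0.07,-0.08,-1.53,0,-0.09,0,1.5],[0.12,-0.08,-2.04,0,-0.12,0,1.5],[0.19,-0.08,-2.54,0,-0.15,0,1.5],[0.24,-0.08,-2.88,0,-0.17,0,1.5],[0.3,-0.08,-3.21,0,-0.19,0,1.5],[0.3,-0.08,-3.21,0,-0.19,0,1.5]]]' ; python3 eff.py
```

```text
time: 12.75
tool_pos: [0.43, 0.0016, 0.0292]
tool_rot: [-1.571, 0.0, -0.015]
contact_force: [-1.3, 1.3, 3.6]
opening: 0.0199
t 12.75 p [0.43   0.0016 0.0292] yaw -0.0146 F tool [-1.36 -3.63  1.32] Tz 0.117 effort 1.32 0.63
```

```bash
python3 -m pendant '[[[0.01,0,0.51,0,0.03,0,1.5],[0.03,0,1.02,0,0.06,0,1.5],[0.07,0,1.53,0,0.09,0,1.5],[0.12,0,2.04,0,0.12,0,1.5],[0.19,0,2.54,0,0.15,0,1.5],[0.24,0,2.88,0,0.17,0,1.5],[0.3,0,3.21,0,0.19,0,1.5],[0.3,0,3.21,0,0.19,0,1.5],[0.24,0,2.88,0,0.17,0,1.5],[0.19,0,2.54,0,0.15,0,1.5],[0.12,0,2.04,0,0.12,0,1.5],[0.07,0,1.53,0,0.09,0,1.5],[0.03,0,1.02,0,0.06,0,1.5],[0.01,0,0.51,0,0.03,0,1.5],[0,0,0,0,0,0,1.5],[0,0,0,0,0,0,1.5]]]' ; python3 eff.py; cat > jaw.py <<'E'
from h import *
c=cam('scene');W,ok=cloud(c)
u=np.array([np.cos(-.105),np.sin(-.105)]);n=np.array([-u[1],u[0]])
L=(W[...,:2]-[.670,.138]);X=L@u;Y=L@n;Z=W[...,2]
S=cv2.cvtColor(c['image'],cv2.COLOR_RGB2HSV)[...,1];H=cv2.cvtColor(c['image'],cv2.COLOR_RGB2HSV)[...,0]
for a,b in((-.03,-.012),(.012,.03)):
    m=ok&(X>a)&(X<b)&(Z>.11)&(Z<.13)&(Y>-.1)&(Y<.03)
    y=np.sort(Y[m]);g=np.argmax(np.diff(y));print('prongs',len(y),np.median(y[:g+1]).round(4),np.median(y[g+1:]).round(4))
m=ok&(H>105)&(H<128)&(S>140)&(abs(X)<.02)&(Y>-.07)&(Y<0)&(Z>.08)&(Z<.13);print('sleeve',m.sum(),np.percentile(Y[m],[2,50,98]).round(4),np.percentile(X[m],[2,50,98]).round(4))
m=ok&(H>10)&(H<25)&(S>140)&(abs(X)<.04)&(Y>-.03)&(Y<.06)&(Z>.08)&(Z<.13);print('brass',m.sum(),np.percentile(Y[m],[2,98]).round(4))
save(c,'jaw.png',(215,140,355,260),5)
E
python3 jaw.py
```

```text
time: 14.35
tool_pos: [0.43, 0.0011, 0.0292]
tool_rot: [-1.571, -0.0, -0.014]
contact_force: [-0.8, 2.5, 3.8]
opening: 0.02
t 14.35 p [0.43   0.0011 0.0292] yaw -0.014 F tool [-0.85 -3.78  2.45] Tz 0.271 effort 2.45 0.85
prongs 37 -0.0549 0.0029
prongs 31 -0.0562 0.0019
sleeve 59 [-0.034  -0.0238 -0.0144] [-0.0107  0.0048  0.0153]
brass 180 [-0.0074  0.0389]
```

```bash
python3 -m pendant '[[[0.01,0,0.51,0,0.03,0,1.5],[0.03,0,1.02,0,0.06,0,1.5],[0.07,0,1.53,0,0.09,0,1.5],[0.12,0,2.04,0,0.12,0,1.5],[0.19,0,2.54,0,0.15,0,1.5],[0.24,0,2.88,0,0.17,0,1.5],[0.3,0,3.21,0,0.19,0,1.5],[0.3,0,3.21,0,0.19,0,1.5],[0.24,0,2.88,0,0.17,0,1.5],[0.19,0,2.54,0,0.15,0,1.5],[0.12,0,2.04,0,0.12,0,1.5],[0.07,0,1.53,0,0.09,0,1.5],[0.03,0,1.02,0,0.06,0,1.5],[0.01,0,0.51,0,0.03,0,1.5],[0,0,0,0,0,0,1.5],[0,0,0,0,0,0,1.5]]]' ; python3 eff.py;python3 jaw.py
```

```text
time: 16.0
tool_pos: [0.43, 0.0014, 0.0292]
tool_rot: [-1.571, -0.0, -0.014]
contact_force: [-1.0, 0.9, 6.5]
opening: 0.0197
t 16.0 p [0.43   0.0014 0.0292] yaw -0.0141 F tool [-1.04 -6.48  0.88] Tz 0.189 effort 0.88 -0.23
prongs 39 -0.0473 0.0027
prongs 29 -0.0491 0.0014
sleeve 54 [-0.0337 -0.0229 -0.0133] [-0.0099  0.0032  0.0149]
brass 180 [-0.0077  0.0393]
```

```bash
python3 -m pendant '[[[0.01,0,0.51,0,0.03,0,1.5],[0.03,0,1.02,0,0.06,0,1.5],[0.07,0,1.53,0,0.09,0,1.5],[0.12,0,2.04,0,0.12,0,1.5],[0.19,0,2.54,0,0.15,0,1.5],[0.24,0,2.88,0,0.17,0,1.5],[0.3,0,3.21,0,0.19,0,1.5],[0.3,0,3.21,0,0.19,0,1.5],[0.24,0,2.88,0,0.17,0,1.5],[0.19,0,2.54,0,0.15,0,1.5],[0.12,0,2.04,0,0.12,0,1.5],[0.07,0,1.53,0,0.09,0,1.5],[0.03,0,1.02,0,0.06,0,1.5],[0.01,0,0.51,0,0.03,0,1.5],[0,0,0,0,0,0,1.5],[0,0,0,0,0,0,1.5]]]' ; python3 eff.py;python3 jaw.py
python3 -m pendant '[[[0.01,0,0.51,0,0.03,0,1.5],[0.03,0,1.02,0,0.06,0,1.5],[0.07,0,1.53,0,0.09,0,1.5],[0.12,0,2.04,0,0.12,0,1.5],[0.19,0,2.54,0,0.15,0,1.5],[0.24,0,2.88,0,0.17,0,1.5],[0.3,0,3.21,0,0.19,0,1.5],[0.3,0,3.21,0,0.19,0,1.5]]]';python3 eff.py
```

```text
time: 17.65
tool_pos: [0.43, 0.0013, 0.0292]
tool_rot: [-1.571, -0.0, -0.014]
contact_force: [-1.4, 0.5, 5.9]
opening: 0.0197
t 17.65 p [0.43   0.0013 0.0292] yaw -0.0138 F tool [-1.42 -5.88  0.52] Tz 0.112 effort 0.52 -0.14
prongs 37 -0.0421 0.003
prongs 33 -0.0416 0.0018
sleeve 48 [-0.0349 -0.0247 -0.015 ] [-0.0101  0.0031  0.0114]
brass 182 [-0.0077  0.0389]
time: 18.5
tool_pos: [0.4335, 0.034, 0.0291]
tool_rot: [-1.571, -0.0, -0.205]
contact_force: [-1.5, -0.7, 5.8]
opening: 0.0197
t 18.5 p [0.4335 0.034  0.0291] yaw -0.2046 F tool [-1.29 -5.78 -1.  ] Tz -0.048 effort -1.0 -0.72
```

```bash
python3 -m pendant '[[[0.01,0,-0.51,0,-0.03,0,1.5],[0.03,0,-1.02,0,-0.06,0,1.5],[0.05,0,-1.36,0,-0.08,0,1.5],[0.09,0,-1.7,0,-0.1,0,1.5],[0.12,0,-2.04,0,-0.12,0,1.5],[0.12,0,-2.04,0,-0.12,0,1.5]]]' ; python3 eff.py
python3 -m pendant '[[[0,0,-0.17,0,-0.01,0,1.5],[0.01,0,-0.34,0,-0.02,0,1.5],[0.01,0,-0.51,0,-0.03,0,1.5],[0.02,0,-0.51,0,-0.03,0,1.5]]]';python3 eff.py
```

```text
time: 19.1
tool_pos: [0.4306, 0.0137, 0.0292]
tool_rot: [-1.57, -0.0, -0.084]
contact_force: [-0.3, 4.8, 5.1]
opening: 0.0201
t 19.1 p [0.4306 0.0137 0.0292] yaw -0.0845 F tool [-0.73 -5.12  4.72] Tz 0.005 effort 4.72 4.69
time: 19.5
tool_pos: [0.4302, 0.0089, 0.0291]
tool_rot: [-1.57, 0.0, -0.055]
contact_force: [-1.0, 6.1, 5.7]
opening: 0.0194
t 19.5 p [0.4302 0.0089 0.0291] yaw -0.0548 F tool [-1.33 -5.74  6.04] Tz -0.079 effort 6.04 6.51
```

```bash
python3 -m pendant '[[[0,0,-0.17,0,-0.01,0,1.5],[0.01,0,-0.34,0,-0.02,0,1.5],[0.01,0,-0.34,0,-0.02,0,1.5]]]';python3 eff.py;python3 -m pendant '[[[0,0,-0.17,0,-0.01,0,1.5],[0.01,0,-0.34,0,-0.02,0,1.5],[0.01,0,-0.34,0,-0.02,0,1.5]]]';python3 eff.py;python3 jaw.py
```

```text
time: 19.8
tool_pos: [0.4301, 0.0055, 0.0292]
tool_rot: [-1.57, 0.0, -0.035]
contact_force: [-0.2, 4.3, 6.9]
opening: 0.0203
t 19.8 p [0.4301 0.0055 0.0292] yaw -0.0348 F tool [-0.31 -6.93  4.28] Tz -0.052 effort 4.28 4.59
time: 20.1
tool_pos: [0.43, 0.0022, 0.0292]
tool_rot: [-1.57, 0.0, -0.015]
contact_force: [-1.1, 5.7, 6.4]
opening: 0.0198
t 20.1 p [0.43   0.0022 0.0292] yaw -0.0147 F tool [-1.16 -6.43  5.65] Tz -0.031 effort 5.65 5.84
prongs 39 -0.0342 0.0031
prongs 31 -0.0342 0.0021
sleeve 48 [-0.0295 -0.0201 -0.0066] [-0.0105  0.0021  0.0108]
brass 179 [-0.0053  0.0408]
```

```bash
python3 -m pendant '[[[0.01,0,0.51,0,0.03,0,1.5],[0.03,0,1.02,0,0.06,0,1.5],[0.07,0,1.53,0,0.09,0,1.5],[0.12,0,2.04,0,0.12,0,1.5],[0.19,0,2.54,0,0.15,0,1.5],[0.24,0,2.88,0,0.17,0,1.5],[0.3,0,3.21,0,0.19,0,1.5],[0.3,0,3.21,0,0.19,0,1.5]]]';python3 eff.py
python3 -m pendant '[[[0,0,-0.34,0,-0.02,0,1.5],[0.01,0,-0.68,0,-0.04,0,1.5],[0.02,0,-0.85,0,-0.05,0,1.5],[0.02,0,-0.85,0,-0.05,0,1.5]]]';python3 eff.py
```

```text
time: 20.95
tool_pos: [0.4335, 0.0339, 0.0291]
tool_rot: [-1.571, 0.0, -0.205]
contact_force: [-1.8, 0.0, 6.4]
opening: 0.0199
t 20.95 p [0.4335 0.0339 0.0291] yaw -0.2045 F tool [-1.76 -6.44 -0.33] Tz -0.055 effort -0.33 -0.01
time: 21.35
tool_pos: [0.4319, 0.0251, 0.0291]
tool_rot: [-1.571, 0.0, -0.154]
contact_force: [-0.9, 0.5, 5.4]
opening: 0.0199
t 21.35 p [0.4319 0.0251 0.0291] yaw -0.154 F tool [-1.01 -5.44  0.36] Tz 0.137 effort 0.36 -0.45
```

```bash
python3 -m pendant '[[[0,0,-0.17,0,-0.01,0,1.5],[0.01,0,-0.34,0,-0.02,0,1.5],[0.01,0,-0.34,0,-0.02,0,1.5]]]';python3 eff.py
```

```text
time: 21.65
tool_pos: [0.4314, 0.0217, 0.0292]
tool_rot: [-1.571, 0.0, -0.134]
contact_force: [-2.3, -0.0, 6.2]
opening: 0.0196
t 21.65 p [0.4314 0.0217 0.0292] yaw -0.1339 F tool [-2.24 -6.23 -0.34] Tz 0.076 effort -0.34 -0.78
```

```bash
for i in 1; do python3 -m pendant '[[[0,0,-0.17,0,-0.01,0,1.5],[0.01,0,-0.34,0,-0.02,0,1.5],[0.01,0,-0.34,0,-0.02,0,1.5]]]';python3 eff.py; done; python3 jaw.py
```

```text
time: 21.95
tool_pos: [0.431, 0.0184, 0.0292]
tool_rot: [-1.571, 0.0, -0.114]
contact_force: [-0.9, 0.3, 6.8]
opening: 0.0198
t 21.95 p [0.431  0.0184 0.0292] yaw -0.1139 F tool [-0.91 -6.84  0.19] Tz 0.142 effort 0.19 -0.65
prongs 38 -0.0344 0.0024
prongs 33 -0.0359 0.0039
sleeve 50 [-0.0292 -0.0197 -0.0089] [-0.0101  0.0027  0.0123]
brass 174 [-0.0044  0.0398]
```

Still idle at mid-stroke, so the pawl may have missed the click. I return further, feeling for the rear stop.

```bash
python3 -m pendant '[[[0,0,0.51,0,0.03,0,1.5],[0.03,0,1.02,0,0.06,0,1.5],[0.07,0,1.53,0,0.09,0,1.5],[0.08,0,1.7,0,0.1,0,1.5],[0.09,0,1.7,0,0.1,0,1.5]]]';python3 eff.py
python3 -m pendant '[[[0,0,0.09,0,0.005,0,1.5],[0.01,0,0.17,0,0.01,0,1.5],[0.01,0,0.17,0,0.01,0,1.5]]]';python3 eff.py
```

```text
time: 22.5
tool_pos: [0.4338, 0.0354, 0.0291]
tool_rot: [-1.571, 0.001, -0.214]
contact_force: [-2.8, 0.1, 6.2]
opening: 0.0198
t 22.5 p [0.4338 0.0354 0.0291] yaw -0.214 F tool [-2.72 -6.18 -0.46] Tz 0.012 effort -0.46 -0.53
time: 22.8
tool_pos: [0.4338, 0.0354, 0.0291]
tool_rot: [-1.574, 0.001, -0.222]
contact_force: [-4.4, -12.8, 7.9]
opening: 0.0201
t 22.8 p [0.4338 0.0354 0.0291] yaw -0.2223 F tool [ -1.52  -7.9  -13.44] Tz 0.339 effort -13.44 -15.43
```

```bash
python3 -m pendant '[[[0,0,-0.34,0,-0.02,0,1.5],[0.01,0,-0.68,0,-0.04,0,1.5],[0.03,0,-1.02,0,-0.06,0,1.5],[0.03,0,-1.02,0,-0.06,0,1.5]]]';python3 eff.py
python3 -m pendant '[[[0,0,-0.17,0,-0.01,0,1.5],[0.01,0,-0.34,0,-0.02,0,1.5],[0.01,0,-0.34,0,-0.02,0,1.5]]]';python3 eff.py
```

```text
time: 23.2
tool_pos: [0.4323, 0.0273, 0.0291]
tool_rot: [-1.57, 0.001, -0.165]
contact_force: [-1.5, 6.0, 6.5]
opening: 0.0198
t 23.2 p [0.4323 0.0273 0.0291] yaw -0.1648 F tool [-2.47 -6.52  5.64] Tz -0.097 effort 5.64 6.21
time: 23.5
tool_pos: [0.4318, 0.0242, 0.0291]
tool_rot: [-1.57, 0.001, -0.145]
contact_force: [-2.0, 5.6, 7.6]
opening: 0.0198
t 23.5 p [0.4318 0.0242 0.0291] yaw -0.1449 F tool [-2.77 -7.6   5.3 ] Tz -0.202 effort 5.3 6.48
```

```bash
python3 -m pendant '[[[0,0,-0.17,0,-0.01,0,1.5],[0.01,0,-0.34,0,-0.02,0,1.5],[0.01,0,-0.34,0,-0.02,0,1.5]]]';python3 eff.py
```

```text
time: 23.8
tool_pos: [0.4313, 0.0208, 0.0291]
tool_rot: [-1.57, 0.001, -0.125]
contact_force: [-2.0, 5.5, 6.9]
opening: 0.0197
t 23.8 p [0.4313 0.0208 0.0291] yaw -0.1248 F tool [-2.69 -6.88  5.19] Tz -0.144 effort 5.19 6.03
```

It clicked and the sleeve slides again. Small steps from here.

```bash
python3 -m pendant '[[[0,0,-0.17,0,-0.01,0,1.5],[0.01,0,-0.17,0,-0.01,0,1.5]]]'>/dev/null;python3 eff.py;python3 -m pendant '[[[0,0,-0.17,0,-0.01,0,1.5],[0.01,0,-0.17,0,-0.01,0,1.5]]]' >/dev/null;python3 eff.py
```

```text
t 24.0 p [0.4311 0.0191 0.0291] yaw -0.1148 F tool [-3.51 -7.2   4.63] Tz -0.143 effort 4.63 5.47
t 24.2 p [0.4309 0.0175 0.0291] yaw -0.1049 F tool [-3.32 -7.67  5.33] Tz -0.199 effort 5.33 6.5
```

```bash
python3 -m pendant '[[[0,0,-0.17,0,-0.01,0,1.5],[0.01,0,-0.17,0,-0.01,0,1.5]]]'>/dev/null;python3 eff.py
```

```text
t 24.4 p [0.4308 0.0161 0.0291] yaw -0.0953 F tool [-2.74 -8.65  7.98] Tz -0.231 effort 7.98 9.33
```

```bash
python3 -m pendant '[[[0,0,-0.17,0,-0.01,0,1.5],[0,0,-0.17,0,-0.01,0,1.5]]]'>/dev/null;python3 eff.py
```

```text
t 24.6 p [0.4307 0.0147 0.0291] yaw -0.0856 F tool [-3.84 -8.27 11.14] Tz -0.276 effort 11.14 12.77
```

```bash
python3 jaw.py; python3 eff.py
```

```text
prongs 41 -0.0303 0.0035
prongs 30 -0.0309 0.0009
sleeve 46 [-0.0255 -0.0173 -0.0081] [-0.0102  0.0012  0.0101]
brass 170 [-0.002   0.0413]
t 24.65 p [0.4306 0.0148 0.0291] yaw -0.0858 F tool [-2.59 -7.6  10.54] Tz -0.34 effort 10.54 12.54
```

```bash
python3 -m pendant '[[[0,0,-0.15,0,-0.009,0,1.5],[0,0,-0.15,0,-0.009,0,1.5]]]'>/dev/null;python3 eff.py
```

```text
t 24.85 p [0.4306 0.0135 0.0291] yaw -0.0769 F tool [-2.4  -7.57 12.37] Tz -0.28 effort 12.37 14.02
```

```bash
python3 -m pendant '[[[0,0,-0.12,0,-0.007,0,1.5],[0,0,-0.12,0,-0.007,0,1.5],[0,0,-0.12,0,-0.007,0,1.5]]]'>/dev/null;python3 eff.py
```

```text
t 25.15 p [0.4305 0.0126 0.0291] yaw -0.0702 F tool [-1.82 -7.39 13.62] Tz -0.403 effort 13.62 15.99
```

Firm at about 16 N. I unload, let go and lift away.

```bash
python3 -m pendant '[[[0,0,0.5,0,0.03,0,1.5],[0,0,1,0,0.06,0,1.5],[0,0,1,0,0.06,0,1.5],[0,0,1,0,0.06,0,4],[0,0,1,0,0.06,0,4],[0,0,1,0,0.06,0,4],[0,0,1,0,0.06,0,4],[0,-3,1,0,0.06,0,4],[0,-7,1,0,0.06,0,4],[-2,-12,1,0,0.06,0,4],[-2,-16,1,0,0.06,0,4],[-2,-16,1,0,0.06,0,4]]]'; python3 jaw.py; python3 - <<'E'
from h import *
import subprocess
c=cam('side');save(c,'sidejaw.png',(165,175,265,275),4)
a=cv2.resize(cv2.imread('pics/jaw.png'),(467,400));cv2.imwrite('pics/fin.png',np.hstack([a[:,:400],cv2.imread('pics/sidejaw.png')]))
E
```

```text
time: 26.35
tool_pos: [0.4145, 0.0218, 0.1943]
tool_rot: [-1.571, -0.011, -0.129]
contact_force: [0.8, 0.6, -0.5]
opening: 0.04
prongs 35 -0.0316 0.0016
prongs 31 -0.0328 0.003
sleeve 46 [-0.0263 -0.0165 -0.0074] [-0.0101  0.0016  0.0107]
brass 171 [-0.0018  0.0414]
```

View pics/fin.png

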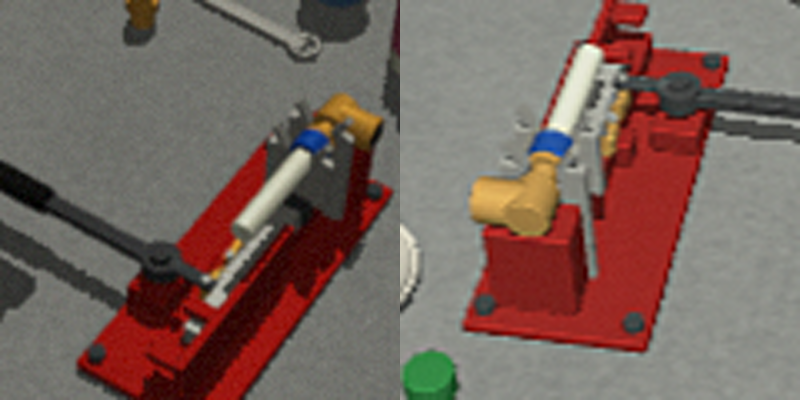

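The joint lies level in the yoke and jaw, with the blue sleeve closed up to the brass collar and no white gap showing. The hand is clear.

```bash
python3 -c "
from cell import robot
robot.hand_in()"
```

```text
the job is handed in; nothing more can be done
```

I laid the elbow in the yoke and jaw and let go of it, then pumped the handle until the sleeve was home and the handle firm. The grip effort was about 16 N by force plus twist, which I estimate as 58–64 N at the jaw. I then unloaded the handle, let go, lifted clear and handed the job in at about 26 s.

- **End state:** The last pictures show the joint level in both slots and the sleeve against the collar with no gap. The wrist force was about zero with the hand clear.
- **Jaw position:** The camera put the jaw gap at 25–27 mm, against the 26 mm expected when home.
- **Failed check:** One stroke ran idle because my return stopped short of the rear stop. I returned fully, felt the stop at about 13–15 N on the handle, and the next stroke caught.
- **Disagreement:** At the end, force along the stroke alone read 13.6 N, against 16 N with the twist counted. I trusted 16 N because it rose by about 2 N per mm, as the task describes.
- **Side load:** The fingers also carried up to about 13 N of vertical force on the handle, because I set the grip height slightly off.

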